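# Lock the hold-down strap of the drilling jig

### The arm

A 6-joint arm with a two-finger parallel gripper is mounted at the origin on a cart in front of the work surface, level with it; the furniture and walls round the work are solid. World frame = base frame: x ahead of the robot, y to its left, z up, the work surface at z = 0. Lengths are in m, angles in rad, forces in N, time in s.
With the tool pointing down it reaches from about 0.375 to 0.9 m from the base axis. Payload 3.1 kg.
Tool frame: the origin (TCP) lies at the very end of the fingers, on their centre line; the grasp point (between the pads) lies 19 mm behind it (manip.hold_point_z is the distance from the TCP to the grasp point, in m); y points along the fingers, z is the direction in which the jaws open and shut, and the axes are right-handed (so a half turn about y gives the same grasp; the last joint's range is limited). The gripper opens to 85 mm and grips with 20 to 120 N. Pads are 22 mm wide; open, the fingers measure 114 mm over their backs; the gripper's body (76 mm by 85 mm) begins 54 mm behind the grasp point. The pads swing forward as they close: fully open they stand 13 mm farther back than shut.
Start: joints at [1.133, 0.527, 1.433, -0, 1.181, -0.178], TCP at [0.16, 0.604, 0.231] pointing down, gripper open.
Joint ranges: [-3.08, 3.08], [-0.75, 2.2], [0.22, 2.44], [-1.43, 4.57], [0, 2.65], [-2.85, 2.85]. Speed limits (rad/s): [2.79, 2.79, 3.14, 3.14, 3.14, 3.14].

### API

Orientations are given as a unit quaternion [x, y, z, w].
In Python, from station import manip, eyes, workorder gives the robot as it stands. The module is installed in compiled form; this text tells all that it offers.
- The arm moves only by the shell command python3 -m jog 'ROWS' [OPENING] [FORCE]. ROWS is JSON, a list of rows, each a list of 2 entries, a list of its own where there are three numbers: the shift along the tool's x, y, z in cm, then the turn about the tool's y in rad. A call has 1 to 20 rows; each row is the pose to reach, as a shift and turn from the pose commanded when the call began, along the tool's axes at that moment; what a row does not reach only later rows make up. A row lasts 1/12 s, in which the tool goes at most 41.7 mm and 7.16 degrees, less where a joint would pass 70% of its speed; a pose out of reach is approached as far as the arm can. A call with a gripper value outside its range is refused whole. OPENING is the finger opening in cm, from 0 to 8.54, set as the call begins (- or left out, the last holds). The fingers move at their own pace and stop on an object; FORCE is the grip in N (left out, the last holds). Time passes only in rows, so rows that repeat a pose let the fingers close. It gives the time, the measured TCP pose, the force and the opening at its end, in the units of the state.
- manip.sense(): the state, without advancing time (a new reading comes with each control period).
- eyes.snapshot(name): name is "scene" or "top" or "wrist"; returns a dict with "frame" (400x640x3 uint8, red, green, blue), "vfov" (degrees; the focal length in pixels is half the picture's height over the tangent of half this angle, whatever the lens; pixels are square), "cx", "cy" (the principal point, pixels), "k1" (the pictures are not rectified: a ray, as slopes to the right and down, at radius r is drawn at 1 + k1 r^2 times it, then the intrinsics apply), "rvec" (rotation vector, rad) and "tvec" (3), from world to camera coordinates, as OpenCV has them. Camera axes: x right, y down, z forward; pixel columns grow to the right and rows downward; lengths in m; the calibration is good to about 2 mm. A picture is of the moment at which its call begins. There is no depth.
- workorder.sign_off(): hands the job in, once; it reports no verdict.
The state is a dict: "t": time; "q": joint angles; "qd": joint speeds; "tau": joint torques, N m; "tcp_pos": TCP position; "tool_rot": TCP orientation; "force": force on the tool from outside, world axes, zero at the start; "ft_torque": the same for the moment, N m; "finger_gap": opening from 0.0 (shut) to 1.0 (fully open).
Only numpy, scipy, OpenCV 4.12 (cv2) and the standard library are available. Lean on these libraries where they do the work, as an engineer would, in place of code of your own. Each camera call takes 0.05 s, during which the arm holds its last target. There are 200 camera calls.

### The job

The drilled aluminium block lies in its nest on the drilling jig; lock the hold-down strap over it. With closed fingertips push the strap's upright post along the long leg of the L-shaped slot to the corner, then push it across into the short leg fully home to its end, and draw back. Only push the post, do not grip it, and neither shift nor lift the block, nor disturb the cup, the bolt or the flat tin around the jig.

Things in the scene. Friction and masses are not known exactly. Their poses are not given: they have to be found in the camera images.
- jig: Fixed drilling jig: dark steel base plate 180 (x) x 190 (y) x 6 mm, origin at the centre of its underside on the bench, z up. On it an aluminium housing, x -75 to 75, y -82 to 20 mm, flat top 24 mm above the bench, with an L-shaped slot, 21 mm wide. Long leg's centre line: (-45, -50) along +x to the corner (45, -50) mm; short leg's: from the corner along +y to (45, -10) mm.
- advance (a joint): Travel of the post along the long leg, m: 0 at the slot's start, 0.09 at the corner (hard stop), along the jig's +x. In the jig frame the post stands at x = -0.045 + advance, y = -0.050 + across. Friction about 2.5 N and light damping; no spring, it stays where it is left.
- across (a joint): Travel of the post along the short leg, in m: 0 in the long leg, 0.04 at the end of the short leg (hard stop), along the jig's +y. The slot lets it move only when advance is above about 0.0865. Same friction, no spring.
- post (a point): Point on the axis of the upright round steel post, 50 mm above the bench. Post: 18 mm diameter, domed top 69.5 mm above the bench; it cannot turn, tip or come out. An eye, 25 mm diameter, surrounds it from 34 to 46 mm above the bench; a flat strap 18 mm wide, 6 mm thick runs from it 78 mm (from the post's axis) to the jig's +y, underside 37 mm above the bench, and moves with it.
- strap_tip (a point): Free end of the strap, 40 mm above the bench. It clears the block while the post is in the long leg, and lies 3 mm above the block when locked.
- slot_corner (a point): Centre of the slot's corner, at the housing's top face. Axes as the jig's. The inner edge of the corner is rounded (6 mm).
- slot_end (a point): Where the post's axis stands at the end of the short leg (23 mm wide), at the housing's top face. Axes as the jig's.
- nest (a point): Where the underside centre of the block belongs: on the base plate, 6 mm above the bench, at (45, 58) mm in the jig frame. Nest walls reach 18 mm above the bench.
- block: Loose drilled block, light aluminium, 62 mm along the jig's x, 38 mm along its y, 28 mm high, origin at the centre of its underside; its top is 34 mm above the bench.
- nut_cup: Black cup of nuts, 68 mm across, 50 mm high, on the bench at the jig's +y side; origin at the centre of its underside. Leave it alone.
- bolt: Steel hex bolt lying on the bench at the jig's +y side, 16 x 52 x 18 mm; origin at the centre of its underside. Leave it alone.
- grease_tin: Flat round red tin, 65 mm across, 23 mm high, on the bench at the jig's -y side; origin at the centre of its underside. Leave it alone.
Not all that is in view belongs to the job. What is shaped like the block but green is not meant.

How it is judged:
By the outcome, as a careful person would: the job done as asked, in the order asked, and still so for the second after the job is handed in, with the robot touching nothing.
It also fails if it takes over 64 s, if anything falls off the work surface, if the arm or the gripper's body presses on something with over 40 N, if the wrist force passes 120 N, or if a joint passes its speed limit or range.

## Working session

There is one attempt and no reset: what is moved stays moved. The work goes in short steps, Python scripts to look and compute and a shell command to move; the robot and the scene stay as the last step left them, time stands still between calls to the robot, and variables do not carry over. Pictures are saved under pics/ and viewed, about 8 in all and at most 12, crops included, and the job is handed in when it is done.

```bash
mkdir -p pics; cat > h.py <<'E'
import numpy as np, cv2
from station import manip, eyes, workorder
from scipy.spatial.transform import Rotation as R
def snap(n,f):
    s=eyes.snapshot(n); cv2.imwrite('pics/'+f,s['frame'][:,:,::-1]); 
    np.savez('pics/'+f[:-4],**s); return s
def K(s):
    f=200/np.tan(np.radians(s['vfov'])/2); return f
def proj(s,P):
    P=np.atleast_2d(P).astype(float); f=K(s)
    c=P@R.from_rotvec(np.ravel(s['rvec'])).as_matrix().T+np.ravel(s['tvec'])
    a=c[:,:2]/c[:,2:]; r2=(a**2).sum(1,keepdims=True)
    return a*(1+s['k1']*r2)*f+[s['cx'],s['cy']]
def unproj(s,uv,z):
    uv=np.atleast_2d(uv).astype(float); f=K(s); d=(uv-[s['cx'],s['cy']])/f; a=d.copy()
    for _ in range(30): a=d/(1+s['k1']*(a**2).sum(1,keepdims=True))
    M=R.from_rotvec(np.ravel(s['rvec'])).as_matrix(); o=-M.T@np.ravel(s['tvec'])
    w=np.c_[a,np.ones(len(a))]@M
    return o+w*((z-o[2])/w[:,2:])
E
python3 - <<'E'
from h import *
a=snap('scene','scene1.png');b=snap('top','top1.png')
s=manip.sense();print(s['t'],s['tcp_pos'],s['tool_rot'],s['finger_gap'],R.from_quat(s['tool_rot']).as_matrix().round(3))
E
```

```text
0.1 [0.15966122 0.6035921  0.23043087] [ 0.70185496 -0.09144828  0.09104405 -0.70053394] 0.9991882570500327 [[ 0.967 -0.001  0.256]
 [-0.256 -0.002  0.967]
 [-0.    -1.    -0.002]]
```

View pics/top1.png

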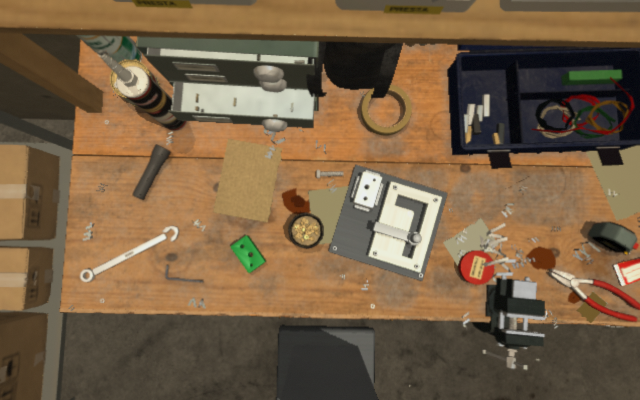

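View pics/scene1.png

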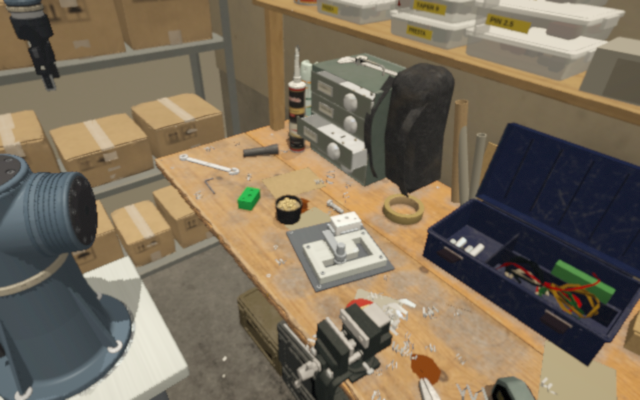

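```bash
python3 - <<'E'
from h import *
i=cv2.imread('pics/top1.png')[150:295,270:510]
cv2.imwrite('pics/c1.png',cv2.resize(i,None,fx=3.3,fy=3.3,interpolation=cv2.INTER_CUBIC))
E
```

```text
(no output)
```

View pics/c1.png

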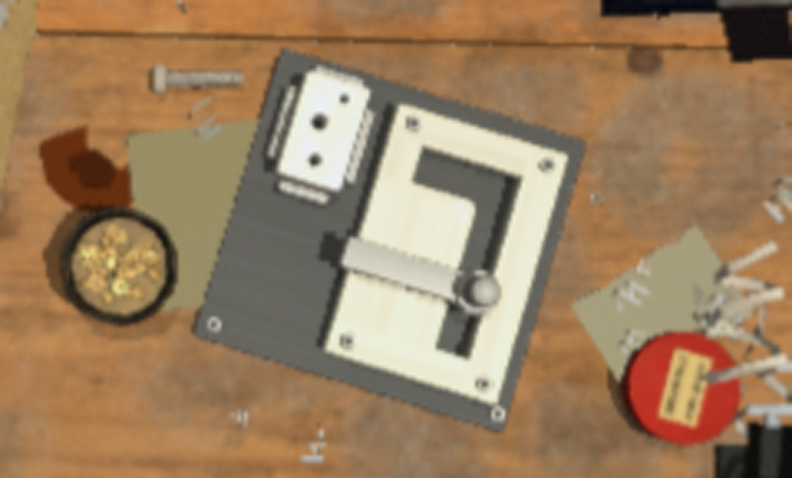

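The crop shows plate corners (283,50), (584,145), (503,431), (197,333), and housing corners (398,103), (570,153), (497,404), (325,350). The post dome is at (482,291), already part way along the slot. The block is in its nest at (325,128), the cup at (118,265), the bolt at (197,78) and the tin at (685,388).

```bash
cat >> h.py <<'E'
def rigid(A,B):
    ca,cb=A.mean(0),B.mean(0);a=A-ca;b=B-cb
    th=np.arctan2((a[:,0]*b[:,1]-a[:,1]*b[:,0]).sum(),(a*b).sum())
    M=np.array([[np.cos(th),-np.sin(th)],[np.sin(th),np.cos(th)]]);t=cb-M@ca
    return th,M,t,B-(A@M.T+t)
E
python3 - <<'E'
from h import *
s=dict(np.load('pics/top1.npz'))
g=lambda p:(np.array(p,float)+.5)/3.3-.5+[270,150]
pl=unproj(s,g([(283,50),(584,145),(503,431),(197,333)]),.006)[:,:2]
ho=unproj(s,g([(398,103),(570,153),(497,404),(325,350)]),.024)[:,:2]
A=np.array([(90,95),(90,-95),(-90,-95),(-90,95),(75,20),(75,-82),(-75,-82),(-75,20)])/1e3
th,M,t,r=rigid(A,np.r_[pl,ho]);print(th,t,(r*1e3).round(1))
for n,p,z in [('post',(482,291),.065),('post60',(482,291),.06),('cup',(118,265),.05),('tin',(685,388),.023),('block',(325,128),.034),('bolt',(197,78),.01)]:
    w=unproj(s,g([p]),z)[0,:2];print(n,w.round(4),'jig',((M.T@(w-t))*1e3).round(1))
for n,p in [('corner',(45,-50)),('end',(45,-10)),('start',(-45,-50))]:print(n,M@(np.array(p)/1e3)+t)
q=manip.sense();T=R.from_quat(q['tool_rot']).as_matrix();print('jig x,y in tool',T.T@np.r_[M[:,0],0],T.T@np.r_[M[:,1],0])
E
```

```text
-0.2784667233557095 [ 0.52323191 -0.0987133 ] [[-2.  -0.7]
 [-2.6  2.4]
 [ 1.4  0.6]
 [ 1.7 -2.4]
 [ 0.2  1. ]
 [ 1.2 -1.1]
 [-0.1 -0.3]
 [ 0.2  0.5]]
post [ 0.492  -0.1398] jig [-18.7 -48.1]
post60 [ 0.4921 -0.1409] jig [-18.3 -49.1]
cup [0.502  0.0611] jig [-64.4 147.8]
tin [ 0.4402 -0.265 ] jig [ -34.1 -182.7]
block [ 0.5841 -0.0556] jig [46.6 58.2]
bolt [0.6152 0.0183] jig [ 56.2 137.8]
corner [ 0.55275434 -0.15915689]
end [ 0.56374961 -0.12069776]
start [ 0.46622131 -0.13441753]
jig x,y in tool [ 9.99806666e-01 -2.87872473e-04 -1.96607991e-02] [ 0.01966021 -0.00193239  0.99980485]
```

```bash
python3 -m jog '[[[25,0,-6],0.02],[[25,0,-6],0.02],[[25,0,-6],0.02],[[25,0,-6],0.02],[[25,0,-6],0.02],[[25,0,-6],0.02],[[25,0,-6],0.02],[[46.5,0,-63.5],0.02],[[46.5,0,-63.5],0.02],[[46.5,0,-63.5],0.02],[[46.5,0,-63.5],0.02],[[46.5,0,-63.5],0.02],[[46.5,0,-63.5],0.02],[[46.5,0,-63.5],0.02],[[46.5,0,-63.5],0.02],[[46.5,0,-63.5],0.02],[[46.5,0,-63.5],0.02],[[46.5,0,-63.5],0.02],[[46.5,0,-63.5],0.02],[[46.5,0,-63.5],0.02]]' 0 20
python3 - <<'E'
from h import *
s=manip.sense();th=-.2785;M=np.array([[np.cos(th),-np.sin(th)],[np.sin(th),np.cos(th)]]);t=[.5232,-.0987]
print((M.T@(np.array(s['tcp_pos'][:2])-t)*1e3).round(1),s['tcp_pos'],s['force'],s['q'])
E
```

```text
t: 1.77
tcp_pos: [0.4393, -0.0585, 0.2313]
tool_rot: [-0.7, 0.098, -0.098, 0.7]
force: [1.0, -0.3, -0.6]
finger_gap: -0.001
[-91.7  15.6] [ 0.43930979 -0.05845529  0.23127078] [ 0.9853633  -0.28635696 -0.60406139] [-3.85618674e-01  2.83906494e-01  1.86911584e+00  3.06577302e-04
  9.88870232e-01 -1.67772512e+00]
```

```bash
cat >> h.py <<'E'
def rep(M=None,t=None):
    s=manip.sense();th=-.2785;M=np.array([[np.cos(th),-np.sin(th)],[np.sin(th),np.cos(th)]]);t=[.5232,-.0987]
    T=R.from_quat(s['tool_rot']).as_matrix()
    print('t',s['t'],'jig mm',(M.T@(np.array(s['tcp_pos'][:2])-t)*1e3).round(1),'z',s['tcp_pos'][2]*1e3,'F',np.round(s['force'],1),'xdir err',np.arctan2(T[1,0],T[0,0])-th)
E
python3 -m jog '[[[0,0,0],0],[[0,0,0],0],[[0,0,0],0]]'; python3 -c 'from h import *;rep()'
```

```text
t: 2.02
tcp_pos: [0.439, -0.0563, 0.2309]
tool_rot: [-0.7, 0.099, -0.098, 0.701]
force: [-0.0, 0.6, -0.5]
finger_gap: -0.004
t 2.0167 jig mm [-92.6  17.7] z 230.93790107639117 F [-0.   0.6 -0.5] xdir err -0.0013628204759245088
```

```bash
python3 -m jog '[[[2.8,0,-6.8],0],[[2.8,0,-6.8],0],[[2.8,0,-6.8],0],[[2.8,7,-6.8],0],[[2.8,14,-6.8],0],[[2.8,14,-6.8],0],[[2.8,14,-6.8],0],[[2.8,14,-6.8],0],[[2.8,14,-6.8],0],[[2.8,14,-6.8],0]]'; python3 - <<'E'
from h import *
rep();a=snap('wrist','w1.png')['frame'];b=snap('top','top2.png')['frame'][150:295,270:510]
b=cv2.resize(b,(640,387),interpolation=cv2.INTER_CUBIC)
c=cv2.resize(np.vstack([a,b]),None,fx=.76,fy=.76,interpolation=cv2.INTER_AREA)
cv2.imwrite('pics/c2.png',c[:,:,::-1])
E
```

```text
t: 2.85
tcp_pos: [0.4489, -0.129, 0.0923]
tool_rot: [0.701, -0.097, 0.098, -0.7]
force: [0.3, -0.3, 0.1]
finger_gap: -0.002
t 2.85 jig mm [-63.1 -49.6] z 92.34660303233599 F [ 0.3 -0.3  0.1] xdir err 0.0017471971637900707
```

View pics/c2.png

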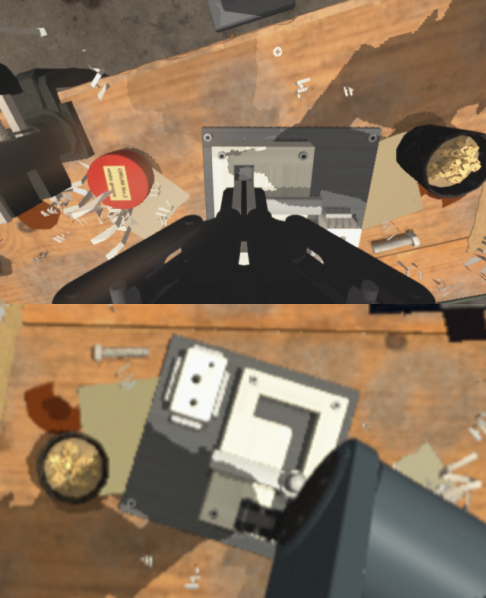

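The wrist view shows the closed fingers lined up with the slot's start, at about (245,172), and the top view agrees. I'll descend and push.

```bash
python3 -m jog '[[[0,2,0],0],[[0,4.3,0],0],[[0,4.3,0],0],[[0,4.3,0],0],[[0,4.3,0],0]]'; python3 -c 'from h import *;rep()'
python3 -m jog '[[[1,0,0],0],[[1.6,0,0],0],[[2.1,0,0],0],[[2.6,0,0],0],[[3.1,0,0],0],[[3.6,0,0],0],[[4.1,0,0],0],[[4.6,0,0],0],[[5.1,0,0],0],[[5.6,0,0],0],[[6.1,0,0],0],[[6.6,0,0],0],[[7.1,0,0],0],[[7.6,0,0],0],[[7.6,0,0],0]]'; python3 -c 'from h import *;rep()'
```

```text
t: 3.37
tcp_pos: [0.4487, -0.1302, 0.0496]
tool_rot: [0.701, -0.098, 0.099, -0.7]
force: [-0.4, 0.1, -0.1]
finger_gap: -0.001
t 3.3667 jig mm [-63.  -50.8] z 49.58871710130773 F [-0.4  0.1 -0.1] xdir err -0.0002154179236223408
t: 4.62
tcp_pos: [0.5228, -0.1515, 0.0483]
tool_rot: [0.701, -0.097, 0.099, -0.7]
force: [-0.8, 0.1, -0.1]
finger_gap: -0.001
t 4.6167 jig mm [ 14.1 -50.9] z 48.31701202069621 F [-0.8  0.1 -0.1] xdir err -0.0003144906451345575
```

```bash
python3 -m jog '[[[0.3,0,0],0],[[0.6,0,0],0],[[0.8,0,0],0],[[1.0,0,0],0]]'; python3 -c 'from h import *;rep()'
python3 -m jog '[[[0.15,0,0],0],[[0.3,0,0],0],[[0.3,0,0],0]]'; python3 -c 'from h import *;rep()'
```

```text
t: 4.95
tcp_pos: [0.5307, -0.1537, 0.0483]
tool_rot: [0.7, -0.098, 0.098, -0.7]
force: [-2.7, 0.3, 0.8]
finger_gap: 0.003
t 4.95 jig mm [ 22.3 -50.9] z 48.28337434817334 F [-2.7  0.3  0.8] xdir err -0.0002963223394115144
t: 5.2
tcp_pos: [0.5335, -0.1545, 0.0483]
tool_rot: [0.7, -0.098, 0.098, -0.7]
force: [-3.7, 0.1, 1.8]
finger_gap: 0.001
t 5.2 jig mm [ 25.2 -50.8] z 48.275227521919085 F [-3.7  0.1  1.8] xdir err -0.00019033472987911582
```

```bash
python3 -m jog '[[[0.15,0,0],0],[[0.3,0,0],0],[[0.3,0,0],0]]'; python3 -c 'from h import *;rep()'
python3 -m jog '[[[0.1,0,0],0],[[0.2,0,0],0],[[0.2,0,0],0]]'; python3 -c 'from h import *;rep()'
```

```text
t: 5.45
tcp_pos: [0.5337, -0.1544, 0.0482]
tool_rot: [-0.7, 0.1, -0.096, 0.701]
force: [-7.4, 0.4, 4.1]
finger_gap: -0.002
t 5.45 jig mm [ 25.4 -50.6] z 48.151031971082695 F [-7.4  0.4  4.1] xdir err 0.000369952025018383
t: 5.7
tcp_pos: [0.5339, -0.1542, 0.048]
tool_rot: [-0.7, 0.101, -0.094, 0.701]
force: [-11.3, -0.0, 5.6]
finger_gap: -0.001
t 5.7 jig mm [ 25.5 -50.4] z 48.0442183919351 F [-11.3  -0.    5.6] xdir err 0.0006394368461624667
```

The post is at the corner hard stop: force climbs with no further travel. Next I go round to its -y side.

```bash
python3 -m jog '[[[-1,0,0],0],[[-2.2,0,0],0],[[-2.2,0,0],0],[[-2.2,0,-2],0],[[-2.2,0,-3.5],0],[[-2.2,0,-3.5],0],[[-2.2,0,-3.5],0],[[0,0,-3.5],0],[[1.3,0,-3.5],0],[[1.3,0,-3.5],0],[[1.3,0,-3.5],0]]'; python3 - <<'E'
from h import *
rep();s=snap('wrist','w2.png');snap('top','top3.png');a=s['frame'];b=cv2.imread('pics/top3.png')[150:295,270:510,::-1]
b=cv2.resize(b,(640,387),interpolation=cv2.INTER_CUBIC)
c=cv2.resize(np.vstack([a,b]),None,fx=.76,fy=.76,interpolation=cv2.INTER_AREA)
cv2.imwrite('pics/c3.png',c[:,:,::-1])
E
```

```text
t: 6.62
tcp_pos: [0.5419, -0.1924, 0.0483]
tool_rot: [0.7, -0.098, 0.098, -0.7]
force: [-0.1, 0.6, -0.3]
finger_gap: 0.008
t 6.6167 jig mm [ 43.7 -84.9] z 48.27022062123724 F [-0.1  0.6 -0.3] xdir err 0.0006598952179449613
```

View pics/c3.png

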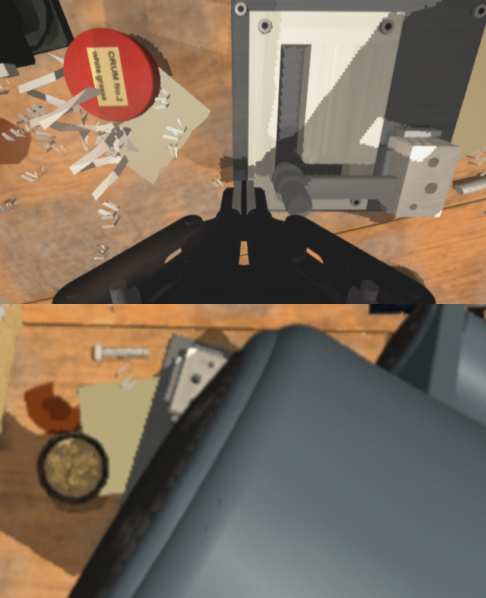

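The wrist view shows the post at the slot corner, about (293,190), with the fingers clear on its -y side. The strap tip is still short of covering the block. Now I push across.

```bash
python3 -m jog '[[[0.1,0,0.7],0],[[0.1,0,1.1],0],[[0.1,0,1.5],0],[[0.1,0,1.9],0],[[0.1,0,2.3],0],[[0.1,0,2.7],0],[[0.1,0,3.1],0],[[0.1,0,3.5],0],[[0.1,0,3.9],0],[[0.1,0,4.3],0],[[0.1,0,4.6],0],[[0.1,0,4.8],0],[[0.1,0,4.8],0]]'; python3 -c 'from h import *;rep()'
python3 -m jog '[[[0,0,0.15],0],[[0,0,0.3],0],[[0,0,0.3],0]]'; python3 -c 'from h import *;rep()'
python3 -m jog '[[[0,0,0.15],0],[[0,0,0.3],0],[[0,0,0.3],0]]'; python3 -c 'from h import *;rep()'
```

```text
t: 7.8
tcp_pos: [0.5556, -0.1465, 0.0483]
tool_rot: [-0.7, 0.098, -0.098, 0.7]
force: [-0.4, 0.2, -0.2]
finger_gap: 0.002
t 7.8 jig mm [ 44.3 -37. ] z 48.302090544559206 F [-0.4  0.2 -0.2] xdir err -3.0904778955676004e-05
t: 8.05
tcp_pos: [0.5566, -0.1442, 0.0484]
tool_rot: [0.7, -0.098, 0.099, -0.7]
force: [-1.9, -1.4, -0.7]
finger_gap: -0.002
t 8.05 jig mm [ 44.6 -34.6] z 48.358043932141804 F [-1.9 -1.4 -0.7] xdir err -0.00033097685506805474
t: 8.3
tcp_pos: [0.5573, -0.1415, 0.0483]
tool_rot: [0.7, -0.098, 0.098, -0.7]
force: [-1.0, -2.4, -1.4]
finger_gap: -0.001
t 8.3 jig mm [ 44.6 -31.8] z 48.34572466596272 F [-1.  -2.4 -1.4] xdir err -3.145860297626424e-05
```

Not at the stop yet, as the force is still at the friction level.

```bash
python3 -m jog '[[[0,0,0.15],0],[[0,0,0.3],0],[[0,0,0.3],0]]'; python3 -c 'from h import *;rep()'
python3 -m jog '[[[0,0,0.15],0],[[0,0,0.3],0],[[0,0,0.3],0]]'; python3 -c 'from h import *;rep()'
```

```text
t: 8.55
tcp_pos: [0.5576, -0.1409, 0.0483]
tool_rot: [0.702, -0.098, 0.097, -0.699]
force: [-5.6, -10.2, -1.3]
finger_gap: -0.002
t 8.55 jig mm [ 44.7 -31.1] z 48.347049745414 F [ -5.6 -10.2  -1.3] xdir err 0.0018351804001184857
t: 8.8
tcp_pos: [0.5578, -0.1403, 0.0483]
tool_rot: [0.703, -0.097, 0.097, -0.698]
force: [-6.9, -18.1, -2.0]
finger_gap: -0.002
t 8.8 jig mm [ 44.7 -30.5] z 48.31676615655165 F [ -6.9 -18.1  -2. ] xdir err 0.0032867191312223043
```

```bash
python3 -m jog '[[[0,0,-2],0],[[0,0,-4],0],[[0,0,-4],0],[[0,-4,-4],0],[[0,-8,-4],0],[[0,-12,-4],0],[[0,-17,-4],0],[[0,-17,-4],0],[[-8,-17,0],0],[[-12,-17,3],0],[[-12,-17,32],0],[[-12,-17,32],0],[[-12,-17,32],0],[[-12,-17,32],0],[[-12,-17,32],0],[[-12,-17,32],0],[[-12,-17,32],0],[[-12,-17,32],0],[[-12,-17,32],0],[[-12,-17,32],0]]'; python3 - <<'E'
from h import *
rep();snap('top','top4.png');s=snap('scene','scene4.png')
b=cv2.imread('pics/top4.png')[150:295,270:510];b=cv2.resize(b,(640,387),interpolation=cv2.INTER_CUBIC)
c=cv2.imread('pics/scene4.png')[170:300,260:420];c=cv2.resize(c,(246,200),interpolation=cv2.INTER_CUBIC)
o=np.zeros((590,640,3),np.uint8);o[:387]=b;o[388:588,:246]=c;cv2.imwrite('pics/c4.png',o)
E
```

```text
t: 10.47
tcp_pos: [0.5306, 0.2078, 0.218]
tool_rot: [-0.7, 0.097, -0.097, 0.701]
force: [-0.3, -0.2, 0.6]
finger_gap: -0.001
t 10.4667 jig mm [-77.1 296.7] z 217.9510540976692 F [-0.3 -0.2  0.6] xdir err 0.003908450892070925
```

View pics/c4.png

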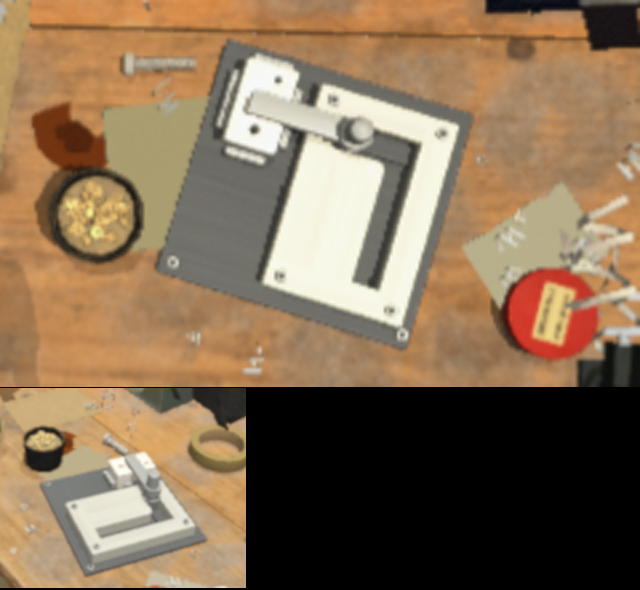

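The strap lies over the block at about (258,105) and the post is at the end of the short leg, dome at (358,132). I'll check both numerically, then hand in.

```bash
python3 - <<'E'
from h import *
s=dict(np.load('pics/top4.npz'));k=640/240
th=-.2785;M=np.array([[np.cos(th),-np.sin(th)],[np.sin(th),np.cos(th)]]);t=np.array([.5232,-.0987])
w=unproj(s,(np.array([[358,132]])+.5)/k-.5+[270,150],.065)[0,:2];print('post jig mm',M.T@(w-t)*1e3)
a,b=[cv2.imread(f'pics/top{i}.png').astype(int) for i in (1,4)]
for n,(x0,x1,y0,y1) in dict(block=(345,385,165,215),cup=(285,326,207,252),bolt=(312,345,165,182),tin=(458,497,245,288)).items():
    print(n,'px changed',(abs(a-b)[y0:y1,x0:x1].max(2)>30).sum())
E
```

```text
post jig mm [42.59947191 -7.95492596]
block px changed 153
cup px changed 0
bolt px changed 0
tin px changed 0
```

```bash
python3 -c 'from h import *;rep();print(workorder.sign_off())'
```

```text
t 10.5667 jig mm [-76.4 294.2] z 217.9474409070757 F [ 0.4  0.6 -0.1] xdir err 0.0002213435813602227
the job is handed in; nothing more can be done
None
```

The strap is locked over the block. With closed fingertips I pushed the post along the long leg to the corner, then across the short leg to its end. After that I drew the arm back clear of the jig and handed in at about 10.6 s.

- **Hard stops:** at both the corner and the end of the short leg, the force climbed with almost no further travel (about 11 N and 18 N).
- **Post position:** the last top picture puts the post at (42.6, -8.0) mm in the jig frame, against the nominal (45, -10). The y offset is about the same 2 mm seen before the push, so it looks like calibration error. The x value is 2.4 mm short of nominal. That disagrees slightly with the contact reading at the corner, which gave about 45.5 mm.
- **Other things in the scene:** no pixels changed around the cup, the bolt or the tin. The block still looks seated in its nest. 153 pixels changed around it, which I took to be the strap now covering it and did not check separately.

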